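# Turn the red specimen lid over on the flip ramp

## Robot

A 6-joint arm with a two-finger parallel gripper is mounted at the origin on the work surface. World frame = base frame: x ahead of the robot, y to its left, z up, the work surface at z = 0. Lengths are in m, angles in rad, forces in N, time in s.
With the tool pointing down it reaches from about 0.325 to 0.85 m from the base axis. Payload 4.4 kg.
Tool frame: the origin (TCP) lies between the finger pads; the fingertips stand 8 mm ahead of it and the grasp point (between the pads) lies 11 mm behind it; x points along the fingers, y is the direction in which the jaws open and shut, and the axes are right-handed (so a half turn about x gives the same grasp; the last joint's range is limited). The gripper opens to 94 mm and grips with 3 to 60 N. Pads are 16 mm wide; open, the fingers measure 119 mm over their backs; the gripper's body (75 mm by 177 mm) begins 78 mm behind the grasp point.
Start: joints at [1.113, 0.207, 1.542, -0, 1.393, -0.15], TCP at [0.174, 0.548, 0.213] pointing down, gripper open.
Joint ranges: [-2.73, 2.73], [-0.86, 2.22], [0.23, 2.46], [-1.11, 4.25], [0.08, 2.63], [-2.82, 2.82]. Speed limits (rad/s): [2.79, 2.79, 3.14, 3.14, 3.14, 3.14].

## Interface

Orientations are given as a rotation vector (axis times angle).
In Python, from station import sensors, imaging, order gives the robot as it stands. The module is installed in compiled form; this text tells all that it offers.
- The arm moves only by the shell command python3 -m inch 'ROWS'. ROWS is a JSON object of lists of equal length, an entry for each row: "xyz": the shift along the tool's x, y, z in mm, a list of three; "spin": the turn about the tool's x in degrees; "fingers": the opening, from 0 (shut) to 1 (fully open). In form: {"xyz": [[dx, dy, dz], ...], "spin": [spin, ...], "fingers": [fingers, ...]}. A call has 1 to 8 rows; each row shifts and turns the commanded pose from where the row before left it, along the tool's axes as they then stand; what a row does not reach is not made up. A row lasts 1/10 s, in which the tool goes at most 50 mm and 8.59 degrees, less where a joint would pass 70% of its speed; a pose out of reach is approached as far as the arm can. A call with a gripper value outside its range is refused whole. The fingers move at their own pace and stop on an object; the grip force is fixed at half the most. Time passes only in rows, so rows that do not move let the fingers close. It gives the time, the measured TCP pose, the force and the opening at its end, in the units of the state.
- sensors.observe(): the state, without advancing time (a new reading comes with each control period).
- imaging.grab_frame(name): name is "side" or "top"; returns the picture (400x640x3 uint8, blue, green, red); there is no depth.
- imaging.camera_info(name): a dict with "vfov" (degrees; the focal length in pixels is half the picture's height over the tangent of half this angle, whatever the lens; pixels are square), "cx", "cy" (the principal point, pixels), "extrinsics" (4x4, takes a point from camera to world coordinates). Camera axes: x right, y up, looking along -z (the intrinsics and any distortion apply to the point x, -y, -z); pixel columns grow to the right and rows downward; lengths in m; the calibration is good to about 2 mm. A picture is of the moment at which its call begins. camera_info takes no time and is no camera call.
- order.hand_in(): hands the job in, once; it reports no verdict.
The state is a dict: "time_s": time; "q": joint angles; "joint_vel": joint speeds; "joint_torque": joint torques, N m; "eef_pos": TCP position; "tool_rot": TCP orientation; "wrist_force": force on the tool from outside, world axes, zero at the start; "ft_torque": the same for the moment, N m; "opening": finger opening in m.
Only numpy, scipy, OpenCV 4.12 (cv2) and the standard library are available. Lean on these libraries where they do the work, as an engineer would, in place of code of your own. Each camera call takes 0.05 s, during which the arm holds its last target.

## Task

Take the red screw lid, which lies hollow side down on the bench, and let it go on the middle of the white flip ramp's slope, so that it slides down, trips over and comes to rest in the ramp's tray lying flat with its hollow side (grey liner) up for inspection. Leave the blue and the yellow lid where they are.

Things in the scene. Friction and masses are not known exactly. Their poses are not given: they have to be found in the camera images.
- lid_red_mid (a point): Red plastic screw lid with a fine knurled skirt (grip it across the outside): 56 mm diameter, 20 mm high, about 30 g, hollow below with a flat closed top, lying on the bench hollow side down; the point is at its centre, half-way up (10 mm above its underside), z up at the start. When turned over, its z points down.
- flip_ramp: White ramp, blue edges, grey tray. Origin on bench below slope's lower edge; x level, downhill; z up. Slope 130 mm wide, no walls, 38 deg: 134 mm high at x=-105, 52 at x=0; then a drop, groove, tray floor 16 high, x=10 to 222, walls 50. A lid freed at x=-50, y=0, level (underside 113 high: uphill rim touches) or tilted to the slope, up to 10 mm above, slides, trips at the groove, lands turned.
- lid_blue_mid (a point): Blue lid, a bystander, not to be moved: 56 mm diameter, 20 mm high, about 30 g, hollow below with a flat closed top, lying on the bench hollow side down; the point is at its centre, half-way up (10 mm above its underside), z up at the start.
- lid_yellow_mid (a point): Yellow lid, a bystander, not to be moved: 56 mm diameter, 20 mm high, about 30 g, hollow below with a flat closed top, lying on the bench hollow side down; the point is at its centre, half-way up (10 mm above its underside), z up at the start.
Things that resemble listed ones, but are neither listed nor needed, are in the scene too. There is more than one size of the part that bears lid_red_mid; the job needs the middle-sized.

How it is judged:
By the outcome, as a careful person would: the job done as asked, in the order asked, and still so for the second after the job is handed in, with the robot touching nothing.
It also fails if it takes over 35 s, if anything falls off the work surface, if the arm or the gripper's body presses on something with over 40 N, if the wrist force passes 120 N, or if a joint passes its speed limit or range.

## Working session

There is one attempt and no reset: what is moved stays moved. The work goes in short steps, Python scripts to look and compute and a shell command to move; the robot and the scene stay as the last step left them, time stands still between calls to the robot, and variables do not carry over. Pictures are saved under pics/ and viewed, and the job is handed in when it is done.

```bash
mkdir -p pics
python3 - <<'E'
from station import sensors, imaging, order
import cv2, numpy as np
np.set_printoptions(precision=4,suppress=True)
for n in ("side","top"):
    f=imaging.grab_frame(n); cv2.imwrite(f"pics/{n}0.png",f); print(n,imaging.camera_info(n))
print(sensors.observe())
E
```

```text
side {'vfov': 56.02348633524162, 'cx': 319.5612690686794, 'cy': 198.35385351582832, 'extrinsics': array([[ 0.9539,  0.2307, -0.1921,  0.4518],
       [-0.3001,  0.7225, -0.6228, -0.3831],
       [-0.0049,  0.6517,  0.7584,  0.6063],
       [ 0.    ,  0.    ,  0.    ,  1.    ]])}
top {'vfov': 44.368524440988594, 'cx': 324.4604270257896, 'cy': 209.42811163203987, 'extrinsics': array([[ 0.0159,  0.9732, -0.2293,  0.4077],
       [-0.9999,  0.0144, -0.0085,  0.1042],
       [-0.0049,  0.2294,  0.9733,  0.8489],
       [ 0.    ,  0.    ,  0.    ,  1.    ]])}
{'time_s': 0.1, 'q': array([ 1.1135,  0.2074,  1.5428, -0.    ,  1.3935, -0.1505]), 'joint_vel': array([ 0.002 , -0.0012, -0.0015, -0.0005, -0.0007, -0.0005]), 'joint_torque': array([ -0.0007, -37.1867, -28.2293,   0.0701,   0.031 ,  -0.0001]), 'eef_pos': array([0.1733, 0.5475, 0.2124]), 'tool_rot': array([ 0.2392,  1.558 , -0.2423]), 'wrist_force': array([-0.004 ,  0.658 ,  0.5181]), 'ft_torque': array([ 0.0059, -0.02  ,  0.0177]), 'opening': 0.09366476894060702}
```

View pics/side0.png

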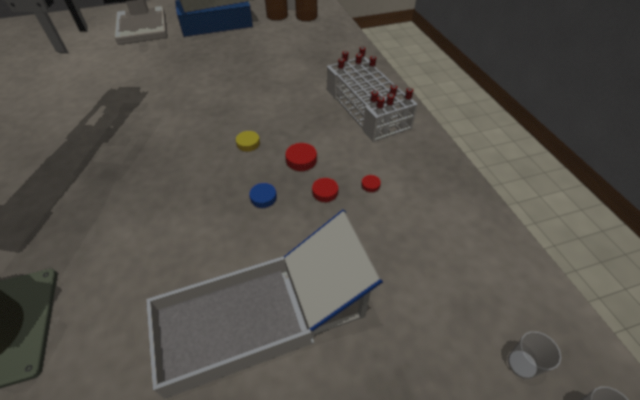

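View pics/top0.png

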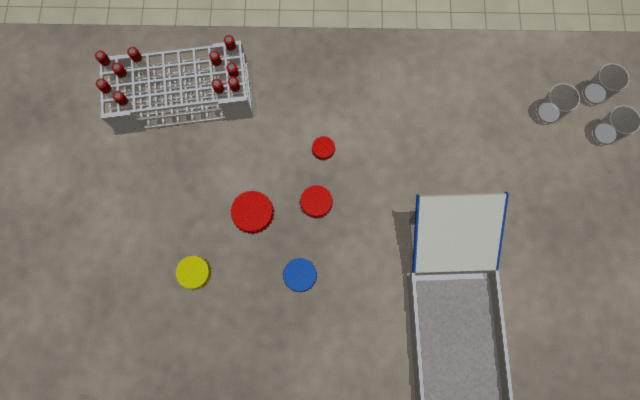

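Lid candidates in top: small red (323,148), mid red (317,201), large red (252,212), and tube caps at upper left (100–240, 40–100). The middle-sized one is at (317,201). I'll check it in a close crop and measure.

```bash
cat > h.py <<'E'
import numpy as np, cv2
from station import imaging
np.set_printoptions(precision=4,suppress=True)
def ray(n,u,v):
    i=imaging.camera_info(n); f=200/np.tan(np.radians(i['vfov']/2)); T=i['extrinsics']
    d=T[:3,:3]@np.array([(u-i['cx'])/f,-(v-i['cy'])/f,-1]); return T[:3,3],d
def at(n,u,v,z):
    o,d=ray(n,u,v); return o+d*(z-o[2])/d[2]
def proj(n,p):
    i=imaging.camera_info(n); f=200/np.tan(np.radians(i['vfov']/2)); T=i['extrinsics']
    c=T[:3,:3].T@(np.array(p)-T[:3,3]); return np.array([i['cx']+f*c[0]/-c[2], i['cy']-f*c[1]/-c[2]])
def tri(a,b):
    o1,d1=ray('top',*a);o2,d2=ray('side',*b)
    A=np.stack([d1,-d2],1); s=np.linalg.lstsq(A,o2-o1,rcond=None)[0]
    p,q=o1+s[0]*d1,o2+s[1]*d2; return (p+q)/2,np.linalg.norm(p-q)
E
python3 - <<'E'
from h import *
f=cv2.imread('pics/top0.png'); s=cv2.imread('pics/side0.png')
a=cv2.resize(f[120:300,160:360],(800,720),interpolation=cv2.INTER_CUBIC)
cv2.imwrite('pics/a1.png',cv2.resize(f[130:290,170:350],(675,600),interpolation=cv2.INTER_CUBIC))
cv2.imwrite('pics/a2.png',cv2.resize(f[180:400,380:530],(409,600),interpolation=cv2.INTER_CUBIC))
cv2.imwrite('pics/a3.png',cv2.resize(s[200:400,130:400],(800,593),interpolation=cv2.INTER_CUBIC))
# lid blobs, top view
for n,im in(('top',f),('side',s)):
    h=cv2.cvtColor(im,cv2.COLOR_BGR2HSV)
    for nm,lo,hi in(('r',0,8),('b',105,125),('y',22,35)):
        m=cv2.inRange(h,(lo,150,60),(hi,255,255))
        if nm=='r': m|=cv2.inRange(h,(172,150,60),(180,255,255))
        k,_,st,c=cv2.connectedComponentsWithStats(m)
        for i in range(1,k):
            if st[i,4]>150: 
                p=at(n,*c[i],.017 if n=='top' else .013); print(n,nm,st[i],c[i],p)
E
```

```text
top r [312 136  23  24 415] [322.988  147.4964] [0.7179 0.1159 0.017 ]
top r [300 185  33  33 814] [315.8698 201.0111] [0.6186 0.1267 0.017 ]
top r [ 231  191   43   43 1406] [251.707  211.6387] [0.5978 0.2381 0.017 ]
top b [413 195   6  77 170] [415.3647 232.8588] [ 0.5645 -0.0457  0.017 ]
top b [284 258  32  33 838] [299.4857 274.4809] [0.4901 0.1519 0.017 ]
top y [176 256  35  33 915] [192.8448 272.1355] [0.4913 0.3326 0.017 ]
side r [286 143  31  28 688] [300.7282 156.1497] [0.5992 0.2396 0.013 ]
side r [362 175  18  17 237] [370.5148 182.7173] [0.72   0.1131 0.013 ]
side r [312 178  26  24 485] [324.7175 189.1258] [0.6203 0.1255 0.013 ]
side b [250 184  26  21 413] [262.3874 193.6077] [0.4913 0.1533 0.013 ]
side b [312 281  69  49 167] [346.5569 304.6168] [ 0.5747 -0.1333  0.013 ]
side y [236 132  23  19 353] [247.3796 140.6402] [0.4918 0.3311 0.013 ]
```

View pics/a1.png

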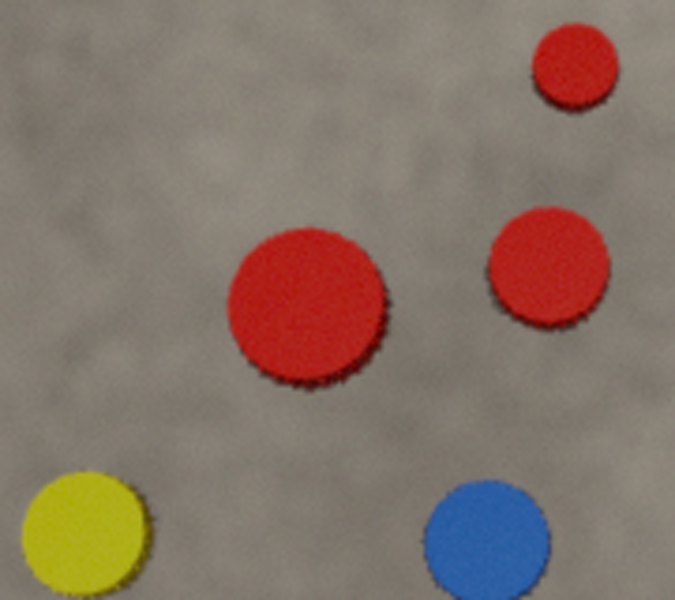

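View pics/a2.png

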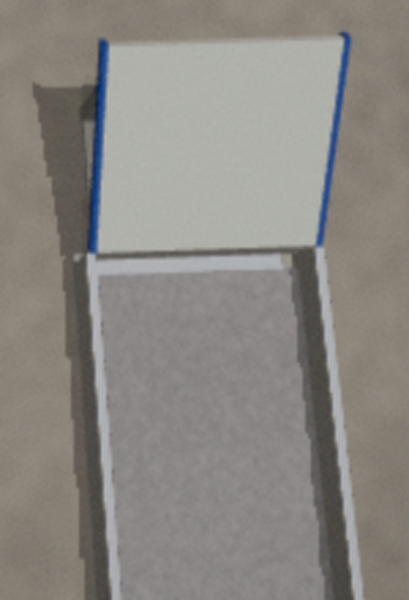

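View pics/a3.png

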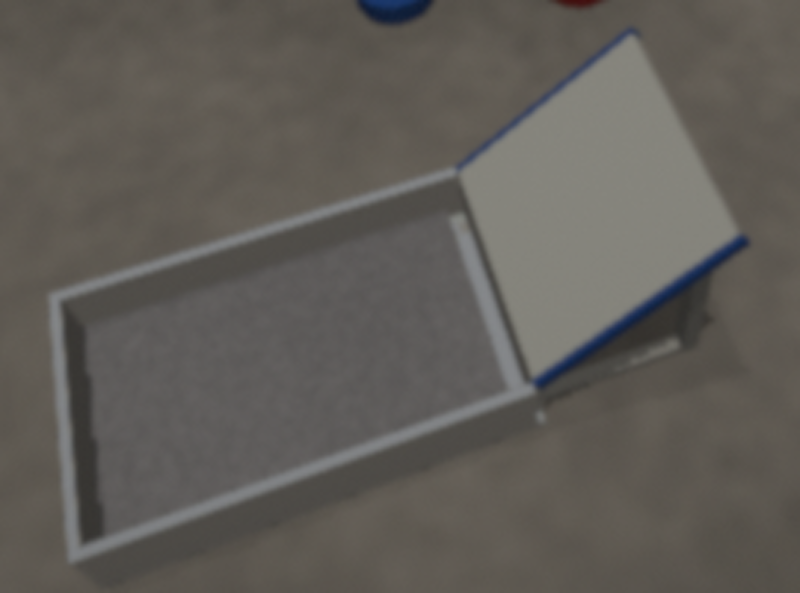

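Run:
```python
from h import *
T=[(416.7,193.9),(507.2,192.1),(413.7,272.4),(498.1,270.6)]
S=[(344.0,210.1),(381.4,281.3),(284.6,258.0),(311.2,329.9)]
P=[]
for a,b,z in zip(T,S,(.134,.134,.052,.052)):
    p,e=tri(a,b);P.append((at('top',*a,z)+at('side',*b,z))/2); print(p,e,at('top',*a,z),at('side',*b,z))
P=np.array(P)
up=P[:2].mean(0);lo=P[2:].mean(0); print(up,lo,np.linalg.norm((up-lo)[:2]),np.linalg.norm(P[0]-P[1]),np.linalg.norm(P[2]-P[3]))
print('yaw downhill',np.degrees(np.arctan2(*(lo-up)[1::-1])), 'widthdir',[np.degrees(np.arctan2(*(P[i]-P[j])[1::-1])) for i,j in((0,1),(2,3))])
print('target',lo+(up-lo)*50/105)
from scipy.spatial.transform import Rotation as R
r=np.array([ 0.2392,  1.558 , -0.2423]);print(R.from_rotvec(r).as_matrix())
```

```text
[ 0.6027 -0.0287  0.131 ] 0.0005884481413302452 [ 0.6022 -0.0282  0.134 ] [ 0.6015 -0.031   0.134 ]
[ 0.6081 -0.1655  0.1316] 0.0007839630118450064 [ 0.607  -0.1645  0.134 ] [ 0.6077 -0.1665  0.134 ]
[ 0.4942 -0.0357  0.0479] 0.0018013046477250753 [ 0.4928 -0.035   0.052 ] [ 0.4948 -0.0381  0.052 ]
[ 0.5002 -0.1716  0.052 ] 0.004583875343794827 [ 0.4978 -0.1715  0.052 ] [ 0.5025 -0.1714  0.052 ]
[ 0.6046 -0.0976  0.134 ] [ 0.497 -0.104  0.052] 0.1078048170080088 0.1360281934597932 0.13508351499846302
yaw downhill -176.5856561557048 widthdir [np.float64(92.3262637306427), np.float64(92.69447568603792)]
target [ 0.5482 -0.1009  0.091 ]
[[-0.0009  0.3019  0.9533]
 [-0.0018  0.9533 -0.3019]
 [-1.     -0.002  -0.0003]]
```

The picture shows three red lids. The middle one is 33 px wide, the same as blue and yellow, and lies at (0.6195, 0.126). The large one is 43 px and the small one 23 px. The ramp faces downhill along about −x, with its edge direction at about 92.5°, and the release point is (0.548, −0.100). The slope measures 136 mm wide with its edges and 107 mm long, which fits the description. First I'll turn the jaws parallel to the ramp's width.

```bash
python3 -m inch '{"xyz":[[0,0,0],[0,0,0],[0,0,0],[0,-27,27],[0,-27,27],[0,-27,27],[0,-27,27],[0,-27,27]],"spin":[-8,-8,-4,0,0,0,0,0],"fingers":[1,1,1,1,1,1,1,1]}'
python3 -m inch '{"xyz":[[0,-27,27],[0,-27,27],[0,-27,27],[0,-27,27],[0,-27,27],[0,-27,27],[0,-27,27],[0,-27,27]],"spin":[0,0,0,0,0,0,0,0],"fingers":[1,1,1,1,1,1,1,1]}'
cat >> h.py <<'E'
def delta(tgt):
    from station import sensors
    from scipy.spatial.transform import Rotation as R
    s=sensors.observe(); M=R.from_rotvec(s['tool_rot']).as_matrix()
    print('t',s['time_s'],'pos',s['eef_pos'],'jaw deg',np.degrees(np.arctan2(M[1,1],M[0,1])),'open',s['opening'],'F',s['wrist_force'])
    print('tool delta mm',M.T@(np.array(tgt)-s['eef_pos'])*1e3)
E
python3 -c "
from h import *
delta([.6195,.1262,.012])"
```

```text
time_s: 0.9
eef_pos: [0.3148, 0.4176, 0.2129]
tool_rot: [-0.034, 1.571, 0.033]
wrist_force: [0.2, 0.6, -0.4]
opening: 0.0943
time_s: 1.7
eef_pos: [0.5398, 0.211, 0.2129]
tool_rot: [-0.033, 1.572, 0.033]
wrist_force: [0.5, 0.5, -0.6]
opening: 0.0938
t 1.7 pos [0.5398 0.211  0.2129] jaw deg 92.41111891928705 open 0.09383222993921536 F [ 0.478   0.4503 -0.6321]
tool delta mm [200.7849 -88.0303  76.279 ]
```

```bash
python3 -m inch '{"xyz":[[30,-29,25],[30,-29,25],[30,-30,26],[30,0,0],[0,0,0],[0,0,0]],"spin":[0,0,0,0,0,0],"fingers":[1,1,1,1,1,1]}'
python3 - <<'E'
from h import *
delta([.6195,.1262,.012])
for n in('top','side'):
    f=imaging.grab_frame(n); cv2.imwrite(f'pics/{n}1.png',f)
E
```

```text
time_s: 2.3
eef_pos: [0.6178, 0.1277, 0.0926]
tool_rot: [-0.033, 1.573, 0.033]
wrist_force: [-0.0, -0.5, 1.0]
opening: 0.0937
t 2.3 pos [0.6178 0.1277 0.0926] jaw deg 92.42532323968126 open 0.09366302775527503 F [-0.0181 -0.4739  1.0218]
tool delta mm [80.6378 -1.6193  1.8567]
```

View pics/side1.png

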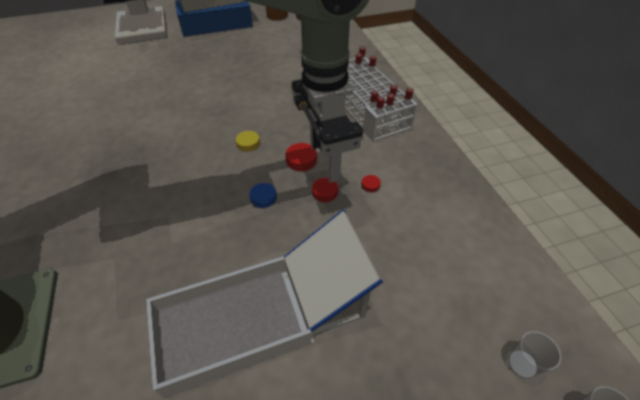

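View pics/top1.png

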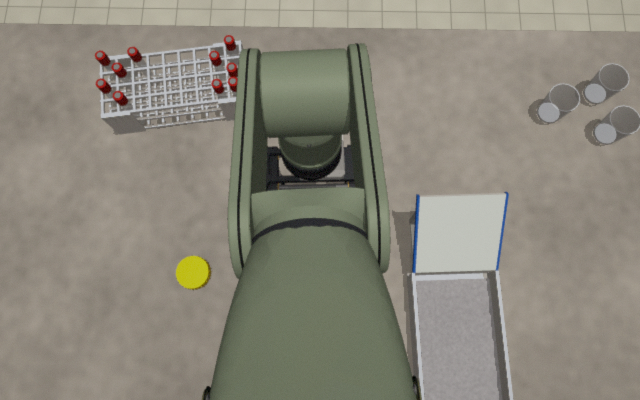

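Both views show the gripper above the middle red lid, with the side view's finger at (335,165) just over the lid at (325,189). I'll go down now.

```bash
python3 -m inch '{"xyz":[[30,-2,2],[30,0,0],[14,0,0],[6,0,0],[0,0,0]],"spin":[0,0,0,0,0],"fingers":[1,1,1,1,1]}'
python3 - <<'E'
from h import *
delta([.6195,.1262,.012])
f=imaging.grab_frame('side'); cv2.imwrite('pics/s2.png',cv2.resize(f[90:230,230:420],(760,560),interpolation=cv2.INTER_CUBIC))
E
```

```text
time_s: 2.9
eef_pos: [0.6211, 0.1261, 0.014]
tool_rot: [-0.034, 1.57, 0.034]
wrist_force: [-0.2, -0.2, 0.8]
opening: 0.0939
t 2.9 pos [0.6211 0.1261 0.014 ] jaw deg 92.46108924490454 open 0.09388766304250869 F [-0.2412 -0.2028  0.8416]
tool delta mm [ 1.995   0.1258 -1.61  ]
```

View pics/s2.png

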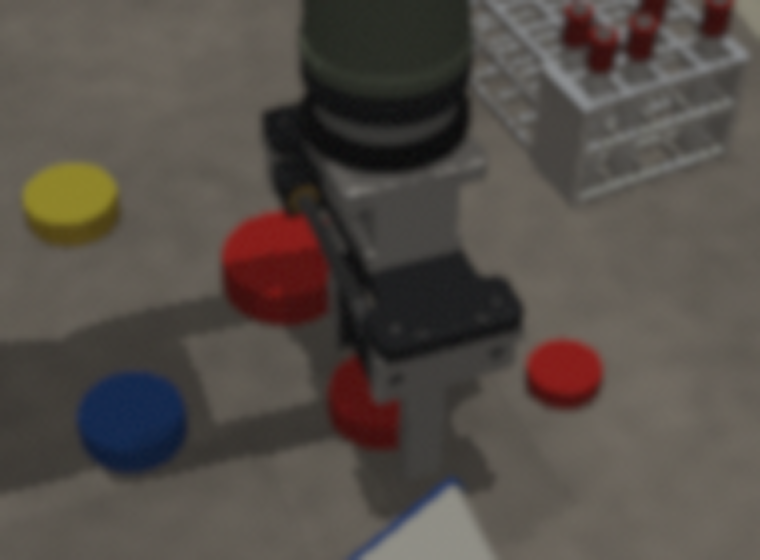

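Run:
```python
from h import *
for p in((.6211,.1261,.013),(.6236,.0731,.006),(.6236,.0731,.03)): print((proj('side',p)-[230,90])*4)
```

```text
[380.0104 395.2935]
[416.4571 476.2622]
[417.628  446.1078]
```

The finger sits where it should, to about 1 px. I'll shift −2 mm in tool z, go 2 mm lower and close.

```bash
python3 -m inch '{"xyz":[[2,0,-2],[0,0,0],[0,0,0],[0,0,0],[0,0,0],[0,0,0],[0,0,0],[0,0,0]],"spin":[0,0,0,0,0,0,0,0],"fingers":[1,0.3,0.3,0.3,0.3,0.3,0.3,0.3]}'
python3 -m inch '{"xyz":[[0,0,0],[0,0,0]],"spin":[0,0],"fingers":[0.3,0.3]}'
```

```text
time_s: 3.75
eef_pos: [0.619, 0.1256, 0.0115]
tool_rot: [-0.033, 1.57, 0.033]
wrist_force: [0.6, 0.1, 1.0]
opening: 0.0556
time_s: 3.95
eef_pos: [0.619, 0.1256, 0.0115]
tool_rot: [-0.033, 1.57, 0.033]
wrist_force: [-0.4, 0.3, 0.6]
opening: 0.0558
```

Gripped: opening is 56 mm, the lid's diameter. Lifting.

```bash
python3 -m inch '{"xyz":[[-15,0,0],[-30,0,0],[-35,0,0],[-35,0,0],[-35,0,0],[-30,0,0],[0,0,0],[0,0,0]],"spin":[0,0,0,0,0,0,0,0],"fingers":[0.3,0.3,0.3,0.3,0.3,0.3,0.3,0.3]}'
python3 - <<'E'
from h import *
delta([.548,-.100,.127])
f=imaging.grab_frame('side'); cv2.imwrite('pics/s3.png',cv2.resize(f[50:250,200:440],(720,600),interpolation=cv2.INTER_CUBIC))
E
```

```text
time_s: 4.75
eef_pos: [0.6193, 0.1256, 0.1927]
tool_rot: [-0.033, 1.568, 0.033]
wrist_force: [0.3, 0.2, -0.6]
opening: 0.0558
t 4.75 pos [0.6193 0.1256 0.1927] jaw deg 92.42129995149011 open 0.05576458795494925 F [ 0.2541  0.16   -0.6185]
tool delta mm [  65.5347 -222.3837  -80.948 ]
```

View pics/s3.png

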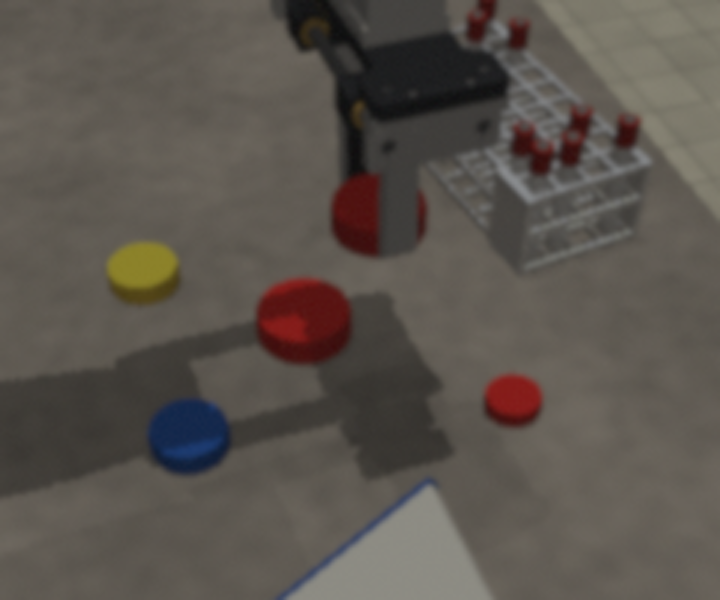

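The lid at (380,215) in the crop is held level, and the blue and yellow lids have not moved. I'll traverse to above the slope.

```bash
python3 -m inch '{"xyz":[[0,-20,-7],[0,-32,-12],[0,-36,-13],[0,-36,-13],[0,-36,-13],[0,-36,-13],[0,-26,-10],[0,0,0]],"spin":[0,0,0,0,0,0,0,0],"fingers":[0.3,0.3,0.3,0.3,0.3,0.3,0.3,0.3]}'
python3 -m inch '{"xyz":[[30,0,0],[15,0,0],[0,0,0],[0,0,0]],"spin":[0,0,0,0],"fingers":[0.3,0.3,0.3,0.3]}'
python3 - <<'E'
from h import *
delta([.548,-.100,.127])
for n,(a,b,c,d) in dict(side=(150,350,200,440),top=(150,350,340,580)).items():
    f=imaging.grab_frame(n); cv2.imwrite(f'pics/{n}4.png',cv2.resize(f[a:b,c:d],(720,600),interpolation=cv2.INTER_CUBIC))
E
```

```text
time_s: 5.6
eef_pos: [0.5449, -0.1022, 0.1889]
tool_rot: [-0.029, 1.576, 0.03]
wrist_force: [0.6, -0.4, -0.6]
opening: 0.0559
time_s: 6.0
eef_pos: [0.5469, -0.0986, 0.1455]
tool_rot: [-0.033, 1.573, 0.035]
wrist_force: [-0.4, -1.2, 0.1]
opening: 0.056
t 6.0 pos [ 0.5469 -0.0986  0.1455] jaw deg 92.48619107142942 open 0.05599220916571997 F [-0.3593 -1.2308  0.0594]
tool delta mm [18.544  -1.4529  1.0693]
```

View pics/side4.png

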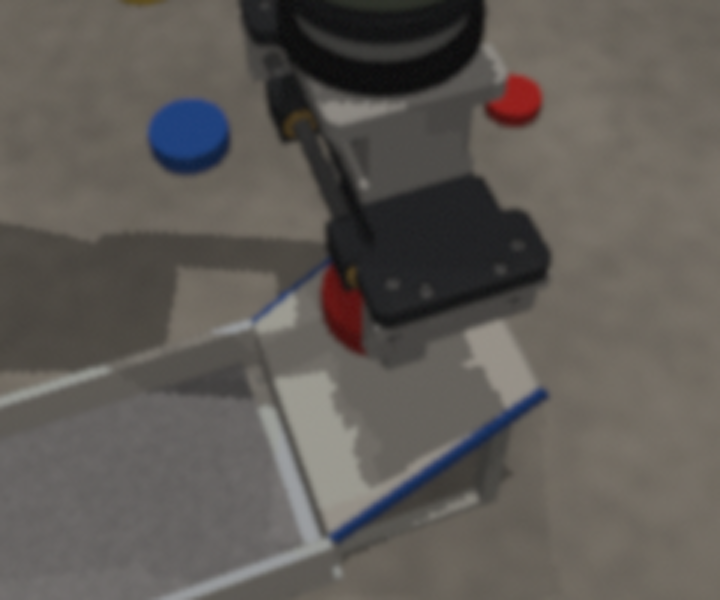

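View pics/top4.png

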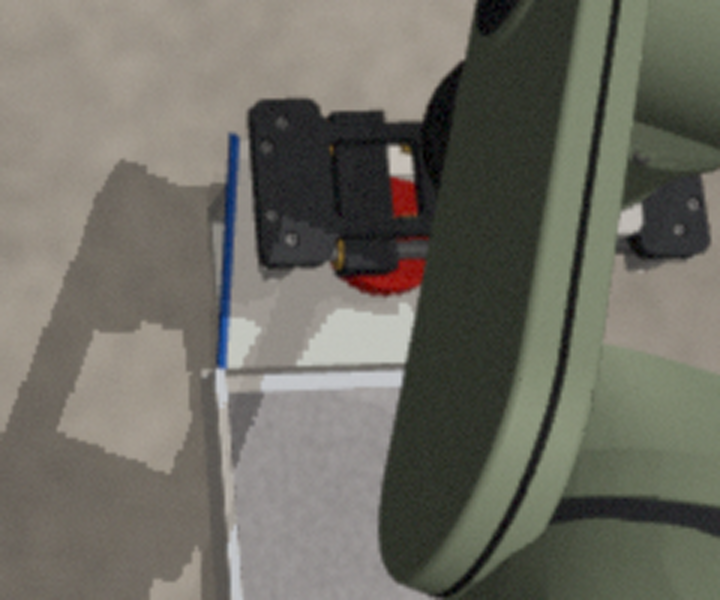

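The side and top views agree that the lid is over the middle of the slope, which ends at (335,540) in the side crop. I'll lower it to about 3–4 mm over touch and check the force.

```bash
python3 -m inch '{"xyz":[[8,-1,1],[6,0,0],[3,0,0],[0,0,0],[0,0,0]],"spin":[0,0,0,0,0],"fingers":[0.3,0.3,0.3,0.3,0.3]}'
python3 -c "
from h import *
delta([.548,-.100,.127])"
```

```text
time_s: 6.6
eef_pos: [0.5484, -0.1006, 0.1294]
tool_rot: [-0.033, 1.571, 0.033]
wrist_force: [0.5, -0.2, -0.3]
opening: 0.0562
t 6.6 pos [ 0.5484 -0.1006  0.1294] jaw deg 92.41718279801455 open 0.05617663187313555 F [ 0.503  -0.1512 -0.3025]
tool delta mm [ 2.3637  0.6315 -0.3372]
```

```bash
python3 -m inch '{"xyz":[[1,0,0],[0,0,0],[0,0,0],[0,0,0],[0,0,0],[0,0,0],[0,0,0],[0,0,0]],"spin":[0,0,0,0,0,0,0,0],"fingers":[0.3,1,1,1,1,1,1,1]}'
python3 - <<'E'
from h import *
f=imaging.grab_frame('side'); cv2.imwrite('pics/s5.png',cv2.resize(f[150:400,130:430],(720,600),interpolation=cv2.INTER_CUBIC))
E
```

```text
time_s: 7.4
eef_pos: [0.5484, -0.1006, 0.1285]
tool_rot: [-0.033, 1.571, 0.033]
wrist_force: [0.2, 0.2, 0.9]
opening: 0.0936
```

View pics/s5.png

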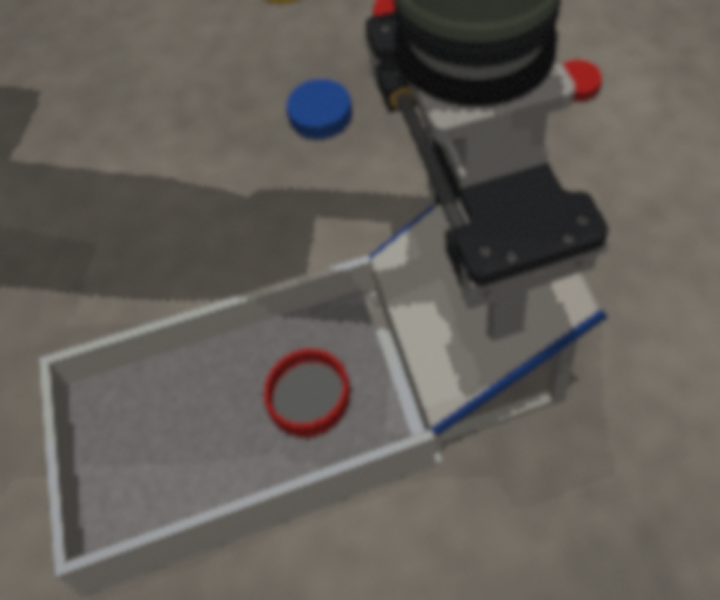

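The lid lies in the tray at (307,392) in the crop with its grey liner up. I'll retreat straight up and check that it is flat and still.

```bash
python3 -m inch '{"xyz":[[-20,0,0],[-30,0,0],[-30,0,0],[-20,0,0],[0,0,0],[0,0,0],[0,0,0],[0,0,0]],"spin":[0,0,0,0,0,0,0,0],"fingers":[1,1,1,1,1,1,1,1]}'
python3 - <<'E'
from h import *
f=imaging.grab_frame('side'); cv2.imwrite('pics/s6.png',f)
cv2.imwrite('pics/s6c.png',cv2.resize(f[260:360,210:310],(600,600),interpolation=cv2.INTER_CUBIC))
E
```

```text
time_s: 8.25
eef_pos: [0.5473, -0.1002, 0.2265]
tool_rot: [-0.032, 1.574, 0.034]
wrist_force: [1.2, 1.1, 0.6]
opening: 0.0939
```

View pics/s6.png

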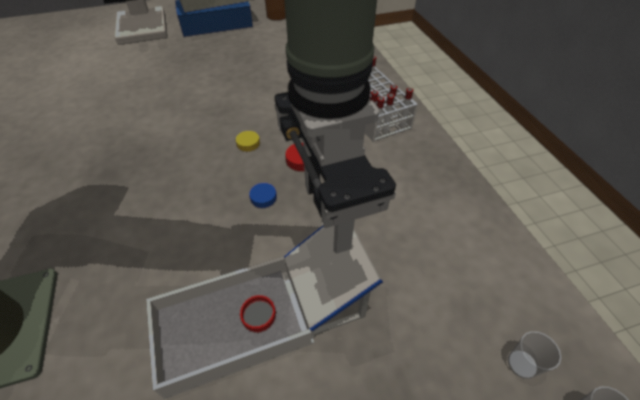

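View pics/s6c.png

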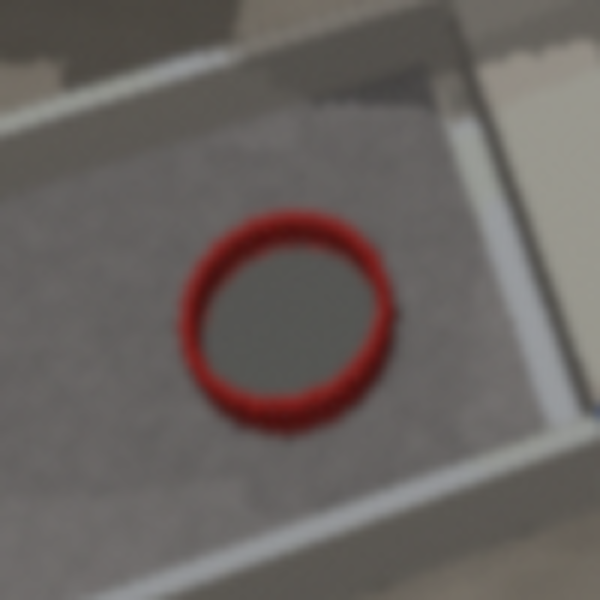

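Run:
```python
from h import *
f=imaging.grab_frame('side'); g=cv2.imread('pics/s6.png')
def m(f):
    h=cv2.cvtColor(f,cv2.COLOR_BGR2HSV); k=cv2.inRange(h,(0,130,40),(8,255,255))|cv2.inRange(h,(172,130,40),(180,255,255)); k[:270]=0; return k
for x in(g,f):
    c=max(cv2.findContours(m(x),0,1)[0],key=cv2.contourArea); print(cv2.boundingRect(c),cv2.fitEllipse(c))
e=cv2.fitEllipse(c)
c0=at('side',*e[0],.026); print(c0)
t=np.linspace(0,2*np.pi,60)
pts=np.array([proj('side',c0+[.028*np.cos(a),.028*np.sin(a),dz]) for a in t for dz in(-.010,.010)],np.float32)
hull=cv2.convexHull(pts); print('flat prediction',cv2.boundingRect(hull),cv2.fitEllipse(hull))
```

```text
(240, 295, 36, 37) ((257.4109802246094, 313.0634460449219), (33.694740295410156, 35.9526481628418), 29.902647018432617)
(240, 295, 36, 37) ((257.3983154296875, 313.0329284667969), (33.664794921875, 35.868736267089844), 29.724407196044922)
[ 0.4299 -0.1088  0.026 ]
flat prediction (238, 294, 38, 39) ((257.2603759765625, 313.3094177246094), (36.4007453918457, 38.692874908447266), 15.049800872802734)
```

```bash
python3 -c "
from station import order
print(order.hand_in())"
```

```text
the job is handed in; nothing more can be done
None
```

I picked up the middle-sized red lid and let it go level over the middle of the slope, about 4 mm above touching. It slid down, tripped and turned over, and now lies in the tray with its grey liner up. I moved the gripper about 10 cm straight up and handed the job in at about 8.3 s.

- **Lid at rest:** two side pictures taken after the retreat show it in the same place, to within 0.05 px.
- **Lying flat:** its outline has the aspect a flat lid should have there, 0.94. It measured about 2 px smaller than predicted, probably because of my colour threshold.
- **Bystanders:** the blue and yellow lids are at the same pixels as at the start.
- **Force:** every wrist force reading I took was under 2 N.

I took no top picture of the lid in the tray, so the resting check relies on the side camera alone. No check failed.

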